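# Hang the dipping basket on the draining hook

## Robot

A 6-joint arm with a two-finger parallel gripper is mounted at the origin on the work surface. World frame = base frame: x ahead of the robot, y to its left, z up, the work surface at z = 0. Lengths are in m, angles in rad, forces in N, time in s.
With the tool pointing down it reaches from about 0.275 to 0.775 m from the base axis. Payload 14.6 kg.
Tool frame: the origin (TCP) lies on the front face of the gripper's body, between the roots of the fingers; the fingertips stand 73 mm ahead of it and the grasp point (between the pads) lies manip.grip_point_offset ahead of it (manip.grip_point_offset is the distance from the TCP to the grasp point, in m); z points along the fingers, y is the line along which they close (so a half turn about z gives the same grasp; the last joint's range is limited). The gripper opens to 85 mm and grips with 20 to 120 N. Pads are 22 mm wide; open, the fingers measure 114 mm over their backs; the gripper's body (76 mm by 85 mm) begins 54 mm behind the grasp point. The pads swing forward as they close: fully open they stand 13 mm farther back than shut.
Start: joints at [-1.423, 0.263, -0.048, 1.259, 0, 1.415], TCP at [0.157, -0.501, 0.304] pointing down, gripper open.
Joint ranges: [-2.65, 2.65], [-0.89, 1.7], [-1.18, 1.37], [-2.13, 2.11], [-1.35, 1.29], [-3.14, 3.14]. Speed limits (rad/s): [1.89, 1.89, 2.57, 2.79, 3.14, 3.14].

## Interface

Orientations are given as a unit quaternion [x, y, z, w].
In Python, from rig import manip gives the robot as it stands. The module is installed in compiled form; this text tells all that it offers.
- The arm moves only by the tool send_rows, never from a script. Its argument "targets" is text: rows parted by semicolons, each of 7 numbers parted by spaces: the finger opening in cm, from 0 to 8.54, then the shift along the tool's x, y, z in cm, then the turn, a rotation vector about the tool's x, y, z in degrees. A call has 1 to 12 rows; each row shifts and turns the commanded pose from where the row before left it, along the tool's axes as they then stand; what a row does not reach is not made up. A row lasts 1/12 s, in which the tool goes at most 41.7 mm and 7.16 degrees, less where a joint would pass 70% of its speed; a pose out of reach is approached as far as the arm can. A call with a gripper value outside its range is refused whole. The fingers move at their own pace and stop on an object; "squeeze" is the grip in N (left out, the last holds). Time passes only in rows, so rows that do not move let the fingers close. It gives the time, the measured TCP pose, the force, the opening and the grip force at its end, in the units of the state.
- manip.state(): the state, without advancing time (a new reading comes with each control period).
- manip.snapshot(name): name is "side" or "top"; returns the picture (420x560x3 uint8, red, green, blue); there is no depth.
- manip.camera_info(name): a dict with "fov_y" (degrees; the focal length in pixels is half the picture's height over the tangent of half this angle, whatever the lens; pixels are square), "cx", "cy" (the principal point, pixels), "rvec" (rotation vector, rad) and "tvec" (3), from world to camera coordinates, as OpenCV has them. Camera axes: x right, y down, z forward; pixel columns grow to the right and rows downward; lengths in m; the calibration is good to about 2 mm. A picture is of the moment at which its call begins. camera_info takes no time and is no camera call.
- manip.finish_job(): hands the job in; it is judged then, once.
Trained networks look in the newest picture that a camera, given by its name, has taken for a name from the list of things; names that differ only in an ending like _2 or _b are one class to them, and where a whole thing is asked for, a point or a joint stands for the part that bears it (a point fixed in the world has none). Each returns a list of dicts, best first, with "score" (0 to 1); they miss things now and then, are a little off and sometimes report something else, mostly with a low value. They report only what shows in the picture. A call takes as long as a camera call. They do not tell look-alikes from the thing itself.
- manip.trace(camera, target): "region" (420x560 bool, what is visible of it) and "rect" ([left, top, width, height] in pixels, round what is visible of it).
- manip.spot_point(camera, target): "position" ([column, row] in pixels: a listed point, or the origin of a listed thing).
The state is a dict: "t": time; "joint_positions": joint angles; "joint_velocities": joint speeds; "joint_torque": joint torques, N m; "tool_pos": TCP position; "eef_rot": TCP orientation; "force": force on the tool from outside, world axes, zero at the start; "torque": the same for the moment, N m; "finger_gap": finger opening in m; "grasp_force": force on a finger pad.
Only numpy, scipy, OpenCV 4.12 (cv2) and the standard library are available. Lean on these libraries where they do the work, as an engineer would, in place of code of your own. Each camera call takes 0.05 s, during which the arm holds its last target. There are 200 camera calls.

## Task

Pick up the blue dipping basket by its steel handle and hang it by that handle on the stand's double hook, so that it drains clear above the drip tray with the handle across both prongs, behind their upturned tips. The clay piece must still be in the basket at the end; let go of the basket and leave everything else where it stands.

Things in the scene. Friction and masses are not known exactly. Their poses are not given: they have to be found in the camera images.
- basket: Loose blue slatted basket, 95 (x) by 130 (y) mm, walls 62 mm high, 0.25 kg, with a stiff upright steel handle: flat uprights at y = +-65 mm (126 mm clear between) carry a straight cross-bar along y, 12 mm wide (x), 8 mm thick, 136 mm long, its underside 165 mm above the basket's underside. Origin: centre of the underside, z up.
- bail_mid (a point): Middle of the handle's cross-bar (the centre of its section), 169 mm above the basket's underside; axes as the basket's. The place to grip, from above, closing along the basket's x.
- piece: Loose gourd-shaped clay piece standing in the basket (80 mm tall, 54 mm across, 90 g; basket floor 5 mm thick); origin at the centre of its underside.
- stand: Fixed steel stand, origin at the foot of its 20 mm post. On top a 72 mm cross-piece (12 mm thick) carries two level round prongs, 8 mm thick, at y = +-36 mm, running 130 mm along -x (roughly towards the robot's side), top at z = 235 mm, then turned up to tips at x = -142, z = 260 mm. Below: grey drip tray 150 x 150 mm, 22 mm high, centred at x = -100 mm.
- hook_seat (a point): Where the middle of the handle's cross-bar is when the basket hangs well: midway between the two prongs, 85 mm out from the post, at the height of the centre of a bar that rests on the prongs (z = 239 mm); axes as the stand's.
- hook_tips (a point): Midway between the two upturned prong tips, at their highest point (z = 260 mm), 142 mm out from the post; axes as the stand's.
- bucket: Fixed blue slip bucket, 186 mm across, 130 mm high; origin at the centre of its underside; an obstacle.
- gourd_a: loose unfired-clay piece shaped like a gourd, 80 mm tall, 54 mm across; origin at the centre of its underside, z up; a bystander
- gourd_b: loose unfired-clay piece shaped like a gourd, 80 mm tall, 54 mm across; origin at the centre of its underside, z up; a bystander
- gourd_c: loose unfired-clay piece shaped like a gourd, 80 mm tall, 54 mm across; origin at the centre of its underside, z up; a bystander
- sponge: loose sponge block, 110 by 70 by 35 mm; origin at the centre of its underside; a bystander
- dish: loose white bowl, 100 mm across, 35 mm high; origin at the centre of its underside; a bystander
- bottle: loose white bottle, 60 mm across, 150 mm tall; origin at the centre of its underside; a bystander
- brush_pot: loose metal pot 72 mm across, 90 mm high, with brushes up to 175 mm; origin at the centre of its underside; a bystander
Not all that is in view belongs to the job. Leave any black or red look-alike of the piece alone.

How it is judged:
By the outcome, as a careful person would: the job done as asked, in the order asked, and still so for the second after the job is handed in, with the robot touching nothing.
It also fails if it takes over 51 s, if anything falls off the work surface, if the arm or the gripper's body presses on something with over 40 N, if the wrist force passes 120 N, or if a joint passes its speed limit or range.

## Working session

There is one attempt and no reset: what is moved stays moved. The work goes in short steps, Python scripts to look and compute and a tool call to move; the robot and the scene stay as the last step left them, time stands still between calls to the robot, and variables do not carry over. Pictures are saved under pics/ and viewed, at most 10 in all, crops included, and the job is handed in when it is done.

Besides the shell and the picture viewer there is one more tool, called after ">>>" in YAML: its name, and indented under it one key for each argument. send_rows: Moves the arm, as the interface text tells. Its arguments: {"type":"object","properties":{"targets":{"type":"string"},"squeeze":{"type":"number"}},"required":["targets"]}

```bash
mkdir -p pics
cat > h.py <<'E'
import numpy as np, cv2
from rig import manip
def cam(n):
    c=manip.camera_info(n); R=cv2.Rodrigues(np.array(c["rvec"],float))[0]; t=np.array(c["tvec"],float).ravel()
    f=210/np.tan(np.radians(c["fov_y"])/2); return R,t,np.array([[f,0,c["cx"]],[0,f,c["cy"]],[0,0,1]])
def proj(n,p):
    R,t,K=cam(n); q=K@(R@np.array(p,float)+t); return q[:2]/q[2]
def ray(n,px):
    R,t,K=cam(n); d=R.T@np.linalg.inv(K)@np.array([px[0],px[1],1.]); return -R.T@t,d/np.linalg.norm(d)
def at_z(n,px,z):
    o,d=ray(n,px); return o+d*(z-o[2])/d[2]
def tri(a,b):
    (o1,d1),(o2,d2)=ray("top",a),ray("side",b)
    s=np.linalg.lstsq(np.c_[d1,-d2],o2-o1,rcond=None)[0]
    p,q=o1+s[0]*d1,o2+s[1]*d2; return (p+q)/2,np.linalg.norm(p-q)
E
python3 - <<'E'
from h import *
np.set_printoptions(precision=4,suppress=True)
ims={n:manip.snapshot(n) for n in("top","side")}
for n in ims: cv2.imwrite(f"pics/{n}0.png",ims[n][...,::-1]); print(n,ray(n,(280,210)),manip.camera_info(n))
print(manip.grip_point_offset,manip.state()["eef_rot"],manip.state()["t"])
D={}
for t in ["bail_mid","basket","piece","hook_seat","hook_tips","stand","bucket"]:
    for n in ims:
        r=manip.spot_point(n,t); D[t,n]=r; print(t,n,[(np.round(x["position"],1),round(x["score"],2)) for x in r])
    if D[t,"top"] and D[t,"side"]: print("  ->",*tri(D[t,"top"][0]["position"],D[t,"side"][0]["position"]))
E
```

```text
top (array([ 0.3985, -0.0179,  1.7991]), array([ 0.1108, -0.0201, -0.9936])) {'fov_y': 43.100839225132475, 'cx': 278.7465519634081, 'cy': 215.0507580121723, 'rvec': array([ 2.1575, -2.1964,  0.129 ]), 'tvec': array([-0.0388,  0.5796,  1.7488])}
side (array([0.3988, 0.9379, 0.8843]), array([ 0.1047, -0.818 , -0.5656])) {'fov_y': 51.796117999473985, 'cx': 274.6385230129614, 'cy': 215.76977861184682, 'rvec': array([ 0.1854, -2.7237,  1.411 ]), 'tvec': array([0.5293, 0.2165, 1.2221])}
0.0539 [ 0.9886  0.1508  0.     -0.0004] 0.1
bail_mid top [(array([270.5, 251.8]), 0.7)]
bail_mid side [(array([306.1, 231.3]), 0.96)]
  -> [ 0.4503 -0.0194  0.1574] 0.004200088862653368
basket top [(array([265.2, 257. ]), 0.73)]
basket side [(array([303.6, 273.3]), 0.64), (array([332.7, 374.6]), 0.58)]
  -> [ 0.4445 -0.0014  0.0166] 0.008920488724012758
piece top [(array([234.1, 218.3]), 0.74), (array([224.2, 243.6]), 0.6), (array([216.5, 271. ]), 0.57), (array([269.9, 250.2]), 0.53)]
piece side [(array([255.1, 301.5]), 0.68), (array([319.7, 320. ]), 0.58), (array([282.8, 313. ]), 0.57), (array([301.1, 273.9]), 0.55)]
  -> [ 0.5749  0.1028 -0.0101] 0.0010762168660372893
hook_seat top [(array([354.9, 198.8]), 0.57)]
hook_seat side [(array([270.2, 159.4]), 0.91)]
  -> [ 0.5937 -0.2727  0.2397] 0.016483908737634643
hook_tips top [(array([361.3, 217.4]), 0.88)]
hook_tips side [(array([282.8, 155.5]), 0.9)]
  -> [ 0.5463 -0.2877  0.2478] 0.0015361103831192954
stand top [(array([339. , 181.1]), 0.8)]
stand side [(array([242. , 224.7]), 0.6)]
  -> [ 0.693  -0.2618 -0.0198] 0.011236256018736068
bucket top [(array([180.6, 202.3]), 0.92), (array([277.3, 159.5]), 0.75), (array([169.4, 284.3]), 0.17)]
bucket side [(array([220.9, 351.2]), 0.88), (array([301.7, 272.1]), 0.53), (array([244.1, 224.4]), 0.23)]
  -> [ 0.6303  0.2836 -0.0039] 0.002725831047253901
```

View pics/top0.png

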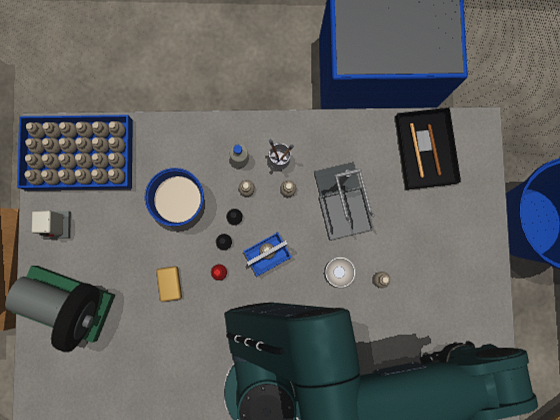

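View pics/side0.png

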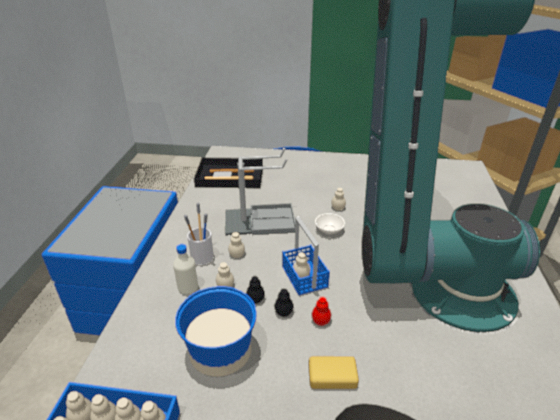

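The top view shows the basket at (267,254), with its handle and the pale piece inside. The stand is at (345,200), black look-alikes at (235,216) and (224,242), and the red one at (219,272). In the side view the basket is at (305,265), with the stand's prong tips near (283,155). There is only one slatted basket with a handle, and I'll confirm it with enlarged crops.

Run:
```python
import cv2,numpy as np
t=cv2.imread("pics/top0.png");s=cv2.imread("pics/side0.png")
c=lambda im,x,y,w,h:cv2.resize(im[y:y+h,x:x+w],(400,300),interpolation=cv2.INTER_CUBIC)
cv2.imwrite("pics/c0.png",np.vstack([np.hstack([c(t,227,224,80,60),c(t,295,155,100,75)]),np.hstack([c(s,245,205,120,90),c(s,210,140,100,75)])]))
```

```text
(no output)
```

View pics/c0.png

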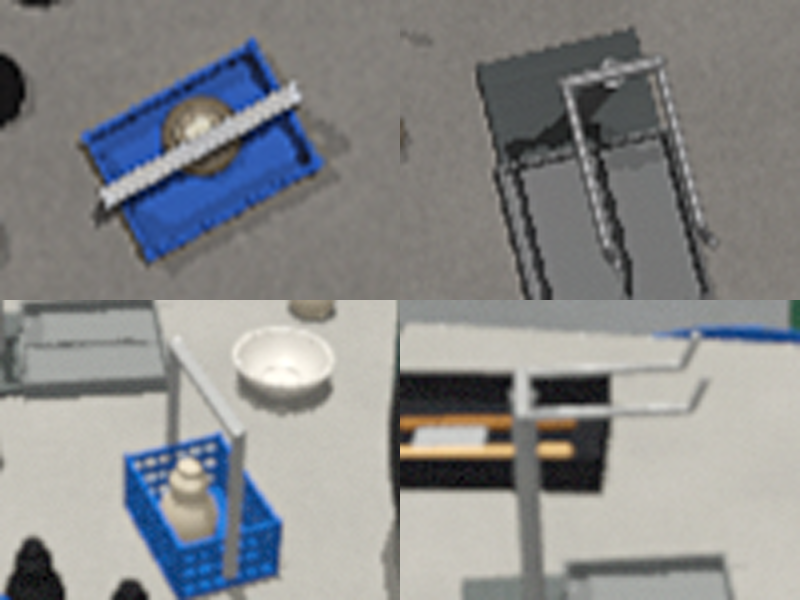

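The crops confirm it: one blue slatted basket with a steel bar and a pale gourd inside, and a stand with two prongs tipped toward the robot. Next I fit the poses using the known sizes and both views.

```bash
cat > fit.py <<'E'
from h import *
from scipy.optimize import least_squares
def fit(obs,x0):
    def pt(v,p): c,s=np.cos(v[2]),np.sin(v[2]); return [v[0]+c*p[0]-s*p[1],v[1]+s*p[0]+c*p[1],p[2]]
    f=lambda v:np.concatenate([proj(n,pt(v,p))-px for n,p,px in obs])
    r=least_squares(f,x0,loss="soft_l1"); return r.x,r.fun.reshape(-1,2)
E
python3 - <<'E'
from fit import *
np.set_printoptions(precision=4,suppress=True)
# top picture: left = +y
B=[("top",(0,.068,.173),(247.6,262)),("top",(0,-.068,.173),(286.4,242.6)),("side",(0,.068,.173),(317,245.5)),("side",(0,-.068,.173),(298.4,217)),
 ("top",(.0475,.065,.062),(227+85/5,224+137/5)),("top",(-.0475,-.065,.062),(227+320/5,224+163/5)),("top",(-.0475,.065,.062),(227+148/5,224+262/5)),("top",(.0475,-.065,.062),(227+253/5,224+42/5))]
v,r=fit(B,[.45,-.02,0]);print("basket",v[:2],np.degrees(v[2]));print(r)
S=[("top",(-.142,.036,.26),(347.5,220.5)),("top",(-.142,-.036,.26),(372.5,215)),("top",(0,.036,.235),(337,176)),("top",(0,-.036,.235),(360,171)),
 ("side",(-.142,-.036,.26),(284.3,148.8)),("side",(-.142,.036,.26),(286.3,160)),("side",(0,-.036,.235),(239.5,158)),("side",(0,.036,.235),(241.3,167.5))]
w,r=fit(S,[.69,-.26,0]);print("stand",w[:2],np.degrees(w[2]));print(r)
c,s=np.cos(w[2]),np.sin(w[2])
for x in(-.085,-.142):print("seat/tips",w[0]+c*x,w[1]+s*x)
for t in ["gourd_a","dish","brush_pot"]:
  for n in("top",): print(t,[np.r_[at_z(n,x["position"],0)[:2],x["score"]] for x in manip.spot_point(n,t)])
E
```

```text
basket [ 0.4474 -0.0081] 27.451226193105192
[[-0.4392  2.044 ]
 [-0.0126  0.1311]
 [-0.5329 -1.4816]
 [-1.4166 -1.2341]
 [-1.4413 -0.3205]
 [ 0.5309  1.0836]
 [-0.2209  0.466 ]
 [ 0.0179 -0.2971]]
stand [ 0.6794 -0.2544] 11.102927027705551
[[ 0.4824  0.9536]
 [-0.513   1.3041]
 [-0.8606 -0.1317]
 [-0.4178 -0.0804]
 [-0.3538 -0.8688]
 [-0.657  -1.6194]
 [ 0.6463 -1.7675]
 [-1.3855 -0.5205]]
seat/tips 0.5960341324455685 -0.2707209350706106
seat/tips 0.540101011279069 -0.28169754459148183
gourd_a [array([ 0.3589, -0.3787,  0.77  ]), array([ 0.6734, -0.0742,  0.56  ]), array([0.6717, 0.052 , 0.54  ])]
dish [array([ 0.3693, -0.2514,  0.67  ])]
brush_pot [array([ 0.7729, -0.0459,  0.64  ]), array([0.6283, 0.2777, 0.55  ]), array([ 0.4604, -0.0162,  0.3   ])]
```

>>> send_rows:
  targets: "8.5 0 0 0 0 0 -7;8.5 0 0 0 0 0 -7;8.5 0 0 0 0 0 -7;8.5 0 0 0 0 0 -7;8.5 0 0 0 0 0 -7;8.5 0 0 0 0 0 -7;8.5 0 0 0 0 0 -7;8.5 0 0 0 0 0 -7;8.5 0 0 0 0 0 -7;8.5 0 0 0 0 0 -7;8.5 0 0 0 0 0 -7;8.5 0 0 0 0 0 -7"

```text
t: 1.95
tool_pos: [0.1565, -0.5011, 0.3039]
eef_rot: [0.631, 0.775, 0.0, -0.0]
force: [-0.7, 0.2, 0.1]
finger_gap: 0.0845
grasp_force: 0.0
```

>>> send_rows:
  targets: "8.5 0 0 0 0 0 -7;8.5 0 0 0 0 0 -7;8.5 0 0 0 0 0 -2.1;8.5 1.9 3 0 0 0 0;8.5 1.9 3 0 0 0 0;8.5 1.9 3 0 0 0 0;8.5 1.9 3 0 0 0 0;8.5 1.9 3 0 0 0 0;8.5 1.9 3 0 0 0 0;8.5 1.9 3 0 0 0 0;8.5 1.9 3 0 0 0 0;8.5 1.9 3 0 0 0 0"

```text
t: 2.95
tool_pos: [0.3177, -0.2233, 0.3041]
eef_rot: [0.519, 0.855, -0.0, 0.0]
force: [1.1, -1.1, -0.1]
finger_gap: 0.0848
grasp_force: 0.0
```

```bash
cat >> fit.py <<'E'
from scipy.spatial.transform import Rotation as Ro
def to(p,basket_yaw_deg):
    "shift (cm, tool axes) and turn (deg) to TCP p, tool x along basket y"
    s=manip.state(); R=Ro.from_quat(s["eef_rot"]); a=np.radians(basket_yaw_deg+90)
    X=np.array([np.cos(a),np.sin(a),0]); Z=np.array([0,0,-1.]); G=Ro.from_matrix(np.c_[X,np.cross(Z,X),Z])
    print("t",round(s["t"],2),"pos",np.round(s["tool_pos"],4),"F",np.round(s["force"],1),"gap",round(s["finger_gap"],4),"grip",s["grasp_force"])
    print("shift",np.round(R.inv().apply(np.array(p)-s["tool_pos"])*100,2),"turn",np.round((R.inv()*G).as_rotvec(degrees=True),2))
E
python3 -c "
from fit import *
to([.4474,-.0081,.223],27.5)"
```

```text
t 2.95 pos [ 0.3177 -0.2233  0.3041] F [ 1.1 -1.1 -0.1] gap 0.0848 grip 0.0
shift [13.14 21.42  8.1 ] turn [ 0.01  0.03 -0.08]
```

>>> send_rows:
  targets: "8.5 1.64 2.68 0 0 0 0;8.5 1.64 2.68 0 0 0 0;8.5 1.64 2.68 0 0 0 0;8.5 1.64 2.68 0 0 0 0;8.5 1.64 2.68 0 0 0 0;8.5 1.64 2.68 0 0 0 0;8.5 1.64 2.68 0 0 0 0;8.5 1.64 2.68 0 0 0 0;8.5 0 0 1 0 0 0;8.5 0 0 0.5 0 0 0;8.5 0 0 0 0 0 0"

```text
t: 3.87
tool_pos: [0.4466, -0.0095, 0.2879]
eef_rot: [0.519, 0.855, -0.0, -0.001]
force: [1.0, 0.0, 0.3]
finger_gap: 0.0849
grasp_force: 0.0
```

```bash
python3 -c "
from fit import *
to([.4474,-.0081,.223],27.5)
s=manip.snapshot('side');t=manip.snapshot('top')
c=lambda im,x,y,w,h:cv2.resize(im[y:y+h,x:x+w],(400,300),interpolation=cv2.INTER_CUBIC)
cv2.imwrite('pics/c1.png',np.hstack([c(t,207,199,120,90),c(s,245,175,120,90)])[...,::-1])"
```

```text
t 3.87 pos [ 0.4466 -0.0095  0.2879] F [1.  0.  0.3] gap 0.0849 grip 0.0
shift [0.08 0.15 6.49] turn [-0.09 -0.05 -0.01]
```

View pics/c1.png

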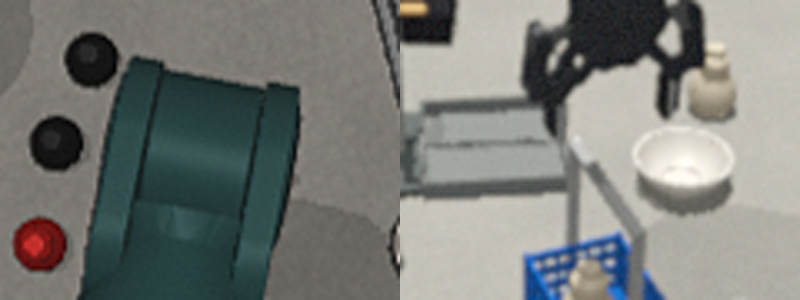

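In the side crop the fingertips, at (552,130) and (668,110), sit either side of the bar, whose middle is at about (608,185). The alignment is good, so I descend and grip.

>>> send_rows:
  targets: "8.5 0.1 0.15 1.5 0 0 0;8.5 0 0 1.5 0 0 0;8.5 0 0 1.5 0 0 0;8.5 0 0 1.3 0 0 0;8.5 0 0 0.7 0 0 0;8.5 0 0 0 0 0 0;5 0 0 0 0 0 0;3.5 0 0 0 0 0 0;2.5 0 0 0 0 0 0;2 0 0 0 0 0 0;1.5 0 0 0 0 0 0;0.5 0 0 0 0 0 0"
  squeeze: 50

```text
t: 4.97
tool_pos: [0.4481, -0.008, 0.2241]
eef_rot: [0.519, 0.855, 0.0, 0.0]
force: [0.1, 0.5, 2.3]
finger_gap: 0.012
grasp_force: 3.8
```

>>> send_rows:
  targets: "0.5 0 0 0 0 0 0;0.5 0 0 0 0 0 0;0.5 0 0 0 0 0 0;0.5 0 0 0 0 0 0"

```text
t: 5.3
tool_pos: [0.4483, -0.0081, 0.2241]
eef_rot: [0.519, 0.855, 0.0, 0.0]
force: [2.6, 0.1, 4.0]
finger_gap: 0.0107
grasp_force: 49.5
```

>>> send_rows:
  targets: "0.5 0 0 -0.3 0 0 0;0.5 0 0 -0.6 0 0 0;0.5 0 0 -1 0 0 0;0.5 0 0 -1.5 0 0 0;0.5 0 0 -1.5 0 0 0;0.5 0 0 -1.5 0 0 0;0.5 0 0 -1.5 0 0 0;0.5 0 0 -1.5 0 0 0;0.5 0 0 -1.5 0 0 0;0.5 0 0 -1 0 0 0;0.5 0 0 -0.4 0 0 0;0.5 0 0 0 0 0 0"

```text
t: 6.3
tool_pos: [0.4479, -0.0081, 0.3475]
eef_rot: [0.519, 0.855, 0.0, 0.0]
force: [-0.7, -0.9, -4.7]
finger_gap: 0.0107
grasp_force: 48.9
```

```bash
python3 -c "
from fit import *
to([.4635,-.297,.346],11.1)
s=manip.snapshot('side')
for n in('bail_mid','basket'):print([x for x in manip.spot_point('side',n)])
print(proj('side',[.4483,-.0081,manip.state()['tool_pos'][2]-.0545]))
cv2.imwrite('pics/c2.png',cv2.resize(s[130:310,200:440],(800,600),interpolation=cv2.INTER_CUBIC)[...,::-1])"
```

```text
t 6.3 pos [ 0.4479 -0.0081  0.3475] F [-0.7 -0.9 -4.7] gap 0.0107 grip 48.89055669307709
shift [-26.36 -11.94   0.15] turn [ 0.02  0.02 16.35]
[{'position': [306.6, 189.8], 'score': 0.76}, {'position': [330.6, 231.0], 'score': 0.58}]
[{'position': [307.7, 243.9], 'score': 0.86}]
[307.63486249 192.36997738]
```

View pics/c2.png

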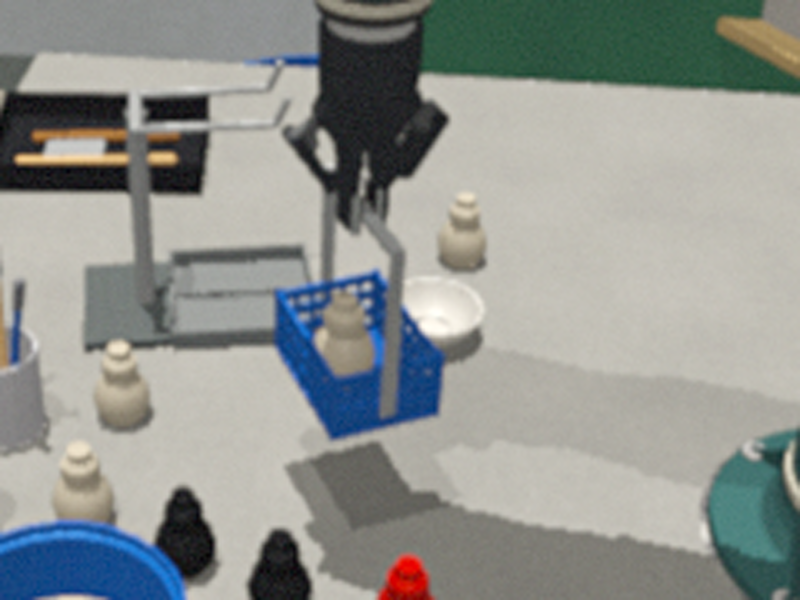

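The basket is lifted level at crop (360,350) with the pale piece still inside. The stand's tips are at (280,70) and (285,105). I carry it to a point in front of the tips.

>>> send_rows:
  targets: "0.5 -0.6 -0.27 0 0 0 0;0.5 -1.2 -0.54 0 0 0 0;0.5 -1.8 -0.8 0 0 0 0;0.5 -2.2 -1 0 0 0 0;0.5 -2.2 -1 0 0 0 0;0.5 -2.2 -1 0 0 0 0;0.5 -2.2 -1 0 0 0 0;0.5 -2.2 -1 0 0 0 0;0.5 -2.2 -1 0 0 0 0;0.5 -2.2 -1 0 0 0 0;0.5 -2.2 -1 0 0 0 0;0.5 -2 -0.9 0 0 0 0"

```text
t: 7.45
tool_pos: [0.4612, -0.2643, 0.3462]
eef_rot: [0.519, 0.855, -0.0, -0.0]
force: [0.9, -0.2, -3.4]
finger_gap: 0.011
grasp_force: 48.9
```

>>> send_rows:
  targets: "0.5 -1.6 -0.7 0 0 0 0;0.5 -1 -0.45 0 0 0 0;0.5 -0.6 -0.3 0 0 0 0;0.5 0 0 0 0 0 2;0.5 0 0 0 0 0 4;0.5 0 0 0 0 0 4.3;0.5 0 0 0 0 0 4;0.5 0 0 0 0 0 2;0.5 0 0 0 0 0 0"

```text
t: 8.2
tool_pos: [0.4635, -0.2969, 0.3469]
eef_rot: [0.635, 0.772, 0.0, -0.0]
force: [0.1, 0.8, -3.6]
finger_gap: 0.0111
grasp_force: 48.9
```

```bash
python3 -c "
from fit import *
to([.596,-.271,.346],11.1)
t=manip.snapshot('top');s=manip.snapshot('side')
c=lambda im,x,y,w,h:cv2.resize(im[y:y+h,x:x+w],(400,300),interpolation=cv2.INTER_CUBIC)
cv2.imwrite('pics/c3.png',np.hstack([cv2.resize(a,(400,600),interpolation=cv2.INTER_CUBIC) for a in (t[150:300,310:410],s[110:260,220:320])])[...,::-1])"
```

```text
t 8.2 pos [ 0.4635 -0.2969  0.3469] F [ 0.1  0.8 -3.6] gap 0.0111 grip 48.89840304851532
shift [-1.00e-02  1.35e+01  9.00e-02] turn [-0.   -0.02 -0.01]
```

View pics/c3.png

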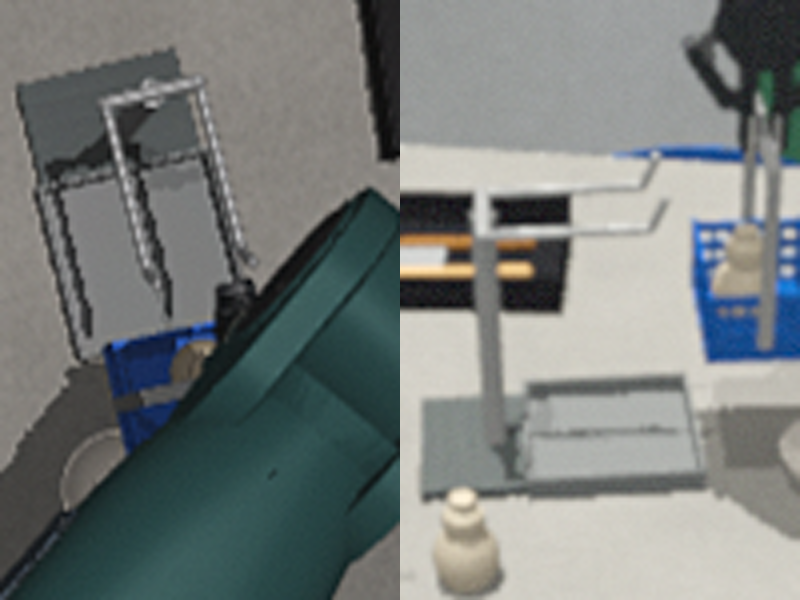

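```bash
python3 -c "
from fit import *
a=np.radians(11.1);P=np.array([.4635,-.2969,.2924]);Y=np.array([-np.sin(a),np.cos(a),0]);X=np.array([np.cos(a),np.sin(a),0])
for s in(1,-1):
  e=P+s*.068*Y+[0,0,.004];print('end',s,proj('top',e),proj('side',e))
print('wall corner',proj('top',P+.065*Y+.0475*X-[0,0,.107]), 'obs',310+107/4,150+345/4)
print('wall corner side',proj('side',P+.065*Y+.0475*X-[0,0,.107]), 'obs',220+(693-400)/4,110+222/4, 'bottom',proj('side',P+.065*Y+.0475*X-[0,0,.169]), 'obs',220+(707-400)/4,110+358/4)
"
```

```text
end 1 [345.07180939 249.54320453] [312.68836564 151.65930087]
end -1 [391.70211264 239.45151586] [307.3620686  132.57441125]
wall corner [337.45509706 235.41435668] obs 336.75 236.25
wall corner side [295.86486687 183.67586   ] obs 293.25 165.5 bottom [295.42183699 200.26606851] obs 296.75 199.5
```

The bar's end and the basket corners match the projected pose to within about 1 px. In the top crop the prong tips are at (152,285) and (250,262), with the basket in front of them. I advance over the tips.

>>> send_rows:
  targets: "0.5 0 0.5 0 0 0 0;0.5 0 1 0 0 0 0;0.5 0 1.5 0 0 0 0;0.5 0 1.7 0 0 0 0;0.5 0 1.7 0 0 0 0;0.5 0 1.7 0 0 0 0;0.5 0 1.7 0 0 0 0;0.5 0 1.5 0 0 0 0;0.5 0 1.1 0 0 0 0;0.5 0 0.7 0 0 0 0;0.5 0 0.4 0 0 0 0;0.5 0 0 0 0 0 0"

```text
t: 9.3
tool_pos: [0.5968, -0.271, 0.3465]
eef_rot: [0.635, 0.773, 0.0, -0.0]
force: [-0.1, -0.5, -3.2]
finger_gap: 0.0109
grasp_force: 48.9
```

```bash
python3 -c "
from fit import *
to([.596,-.271,.294],11.1)
t=manip.snapshot('top');s=manip.snapshot('side')
cv2.imwrite('pics/c4.png',np.hstack([cv2.resize(a,(400,600),interpolation=cv2.INTER_CUBIC) for a in (t[150:270,310:390],s[100:250,215:315])])[...,::-1])"
```

```text
t 9.3 pos [ 0.5968 -0.271   0.3465] F [-0.1 -0.5 -3.2] gap 0.0109 grip 48.88538360595703
shift [ 0.02 -0.07  5.25] turn [-0.01 -0.02  0.1 ]
```

View pics/c4.png

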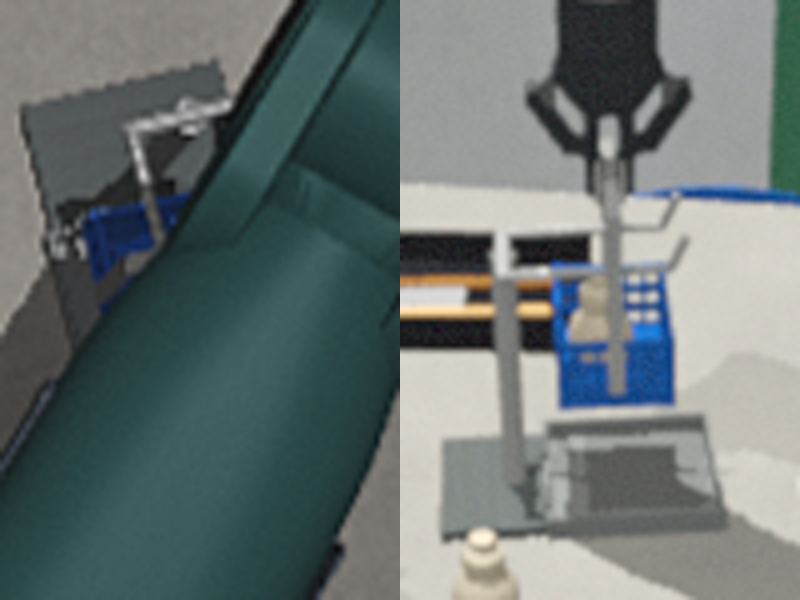

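In the side crop the near upright, at x≈612, passes in front of the near prong. The bar is between the post (505) and the tips (680), and the basket is over the tray. I lower it.

>>> send_rows:
  targets: "0.5 0 0 0.3 0 0 0;0.5 0 0 0.6 0 0 0;0.5 0 0 0.8 0 0 0;0.5 0 0 0.8 0 0 0;0.5 0 0 0.8 0 0 0;0.5 0 0 0.6 0 0 0;0.5 0 0 0.4 0 0 0;0.5 0 0 0.2 0 0 0;0.5 0 0 0 0 0 0"

```text
t: 10.15
tool_pos: [0.5959, -0.2713, 0.3014]
eef_rot: [0.635, 0.772, -0.0, -0.0]
force: [-0.1, -0.0, -3.9]
finger_gap: 0.0109
grasp_force: 48.9
```

>>> send_rows:
  targets: "0.5 0 0 0.2 0 0 0;0.5 0 0 0.2 0 0 0;0.5 0 0 0.1 0 0 0;0.5 0 0 0.1 0 0 0;0.5 0 0 0 0 0 0"

```text
t: 10.57
tool_pos: [0.596, -0.2714, 0.2958]
eef_rot: [0.635, 0.772, -0.0, -0.0]
force: [0.2, -0.9, -3.7]
finger_gap: 0.011
grasp_force: 48.9
```

>>> send_rows:
  targets: "0.5 0 0 0.1 0 0 0;0.5 0 0 0.1 0 0 0;0.5 0 0 0 0 0 0"

```text
t: 10.82
tool_pos: [0.596, -0.2714, 0.2941]
eef_rot: [0.635, 0.772, 0.0, 0.0]
force: [0.7, -0.2, -3.8]
finger_gap: 0.0108
grasp_force: 49.1
```

>>> send_rows:
  targets: "0.5 0 0 0.1 0 0 0;0.5 0 0 0 0 0 0"

```text
t: 10.98
tool_pos: [0.596, -0.2714, 0.2939]
eef_rot: [0.635, 0.772, 0.0, 0.001]
force: [-2.0, 1.4, 6.5]
finger_gap: 0.0108
grasp_force: 50.1
```

>>> send_rows:
  targets: "0.5 0 0 0.1 0 0 0;0.5 0 0 0 0 0 0"

```text
t: 11.15
tool_pos: [0.596, -0.2714, 0.2937]
eef_rot: [0.635, 0.772, 0.0, 0.001]
force: [-5.3, 2.9, 14.7]
finger_gap: 0.011
grasp_force: 51.1
```

>>> send_rows:
  targets: "0.5 0 0 -0.1 0 0 0;0.5 0 0 -0.04 0 0 0;0.5 0 0 0 0 0 0;1.3 0 0 0 0 0 0;1.6 0 0 0 0 0 0;2 0 0 0 0 0 0;2.5 0 0 0 0 0 0;3.5 0 0 0 0 0 0;5 0 0 0 0 0 0;5 0 0 0 0 0 0;5 0 0 0 0 0 0;5 0 0 0 0 0 0"
  squeeze: 20

```text
t: 12.15
tool_pos: [0.596, -0.2714, 0.2933]
eef_rot: [0.635, 0.772, 0.0, -0.0]
force: [0.2, 0.2, 0.8]
finger_gap: 0.05
grasp_force: 0.0
```

>>> send_rows:
  targets: "5 0 0 -0.3 0 0 0;5 0 0 -0.5 0 0 0;5 0 0 -1 0 0 0;5 0 0 -1.5 0 0 0;5 0 0 -2 0 0 0;5 0 0 -2 0 0 0;5 0 0 -2 0 0 0;5 0 -1 -1 0 0 0;5 0 -2 0 0 0 0;5 0 -3 0 0 0 0;5 0 -3 0 0 0 0;5 0 -3 0 0 0 0"

```text
t: 13.15
tool_pos: [0.4764, -0.2945, 0.396]
eef_rot: [0.635, 0.773, -0.0, -0.0]
force: [-0.4, -0.8, 0.5]
finger_gap: 0.0501
grasp_force: 0.0
```

>>> send_rows:
  targets: "5 0 -3 0 0 0 0;5 0 -3 0 0 0 0;5 0 -2 0 0 0 0;5 0 0 0 0 0 0;5 0 0 0 0 0 0;5 0 0 0 0 0 0"

```text
t: 13.65
tool_pos: [0.3997, -0.31, 0.3963]
eef_rot: [0.635, 0.772, 0.0, 0.0]
force: [0.1, 0.0, -0.6]
finger_gap: 0.0499
grasp_force: 0.0
```

```bash
python3 -c "
from fit import *
to([.596,-.271,.294],11.1)
t=manip.snapshot('top');s=manip.snapshot('side')
for n in('top','side'):
  for p in ('basket','bail_mid','piece'):print(n,p,[(np.round(x['position'],1),round(x['score'],2)) for x in manip.spot_point(n,p)])
  print('exp bail',proj(n,[.596,-.271,.239]),'bottom',proj(n,[.596,-.271,.07]))
cv2.imwrite('pics/c5.png',np.hstack([cv2.resize(a,(400,600),interpolation=cv2.INTER_CUBIC) for a in (t[150:270,310:390],s[100:250,215:315])])[...,::-1])"
```

```text
t 13.65 pos [ 0.3997 -0.31    0.3963] F [ 0.1  0.  -0.6] gap 0.0499 grip 0.0
shift [ 0.04 20.01 10.24] turn [0.01 0.01 0.03]
top basket [(array([344.8, 208.3]), 0.91)]
top bail_mid [(array([354.1, 199. ]), 0.79)]
top piece [(array([234.9, 217.4]), 0.73), (array([215.6, 271.3]), 0.66), (array([222.7, 242.6]), 0.54), (array([348.2, 200.5]), 0.49)]
exp bail [354.56430486 200.83746097] bottom [346.44441463 207.4448208 ]
side basket [(array([268. , 202.5]), 0.67)]
side bail_mid [(array([267.2, 160.9]), 0.91)]
side piece [(array([257., 301.]), 0.9), (array([319.5, 319.5]), 0.87), (array([283.2, 310.5]), 0.79), (array([266.9, 201.3]), 0.51), (array([268.7, 156.1]), 0.44)]
exp bail [266.82822694 159.50306802] bottom [267.6108992  203.85863003]
```

View pics/c5.png

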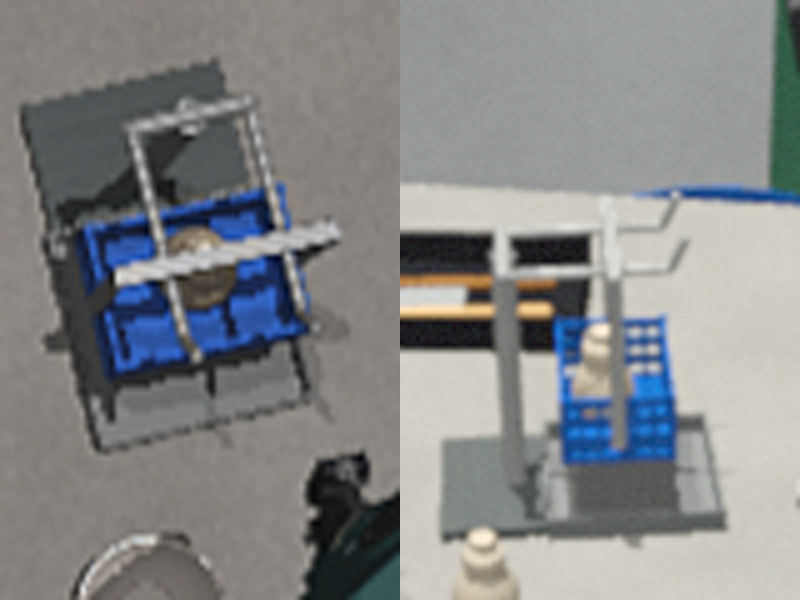

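The basket hangs level, with its bar across both prongs (top crop (118,275) to (338,235)) and behind the tips. The piece is inside, and the basket is clear above the tray. The gripper is open and away from everything, so I hand in.

```bash
python3 -c "
from rig import manip
print(manip.finish_job())"
```

```text
the job is handed in; nothing more can be done
None
```

The basket hangs by its handle across both prongs, behind the tips and clear above the drip tray, with the clay piece still inside and the gripper away; I handed the job in at about 14 s of the 51 s allowed (no verdict was returned).

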